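# Strip the tube sealer's fan filter for washing

## Task

The dust filter of the bench tube sealer is due for washing. Squeeze the two blue snap tabs of the filter cover together until their hooks let go, tip that end up, draw the cover off its upper lugs without forcing it against the sealer, and lay it outer side up in the steel tray; then lift the filter out by its ridge and lay it ridge up beside the cover, both flat on the tray's floor. Leave the small white bottle standing.

Things in the scene. Friction and masses are not known exactly. Their poses are not given: they have to be found in the camera images.
- sealer: bench tube sealer, light-grey wedge 170 deep x 144 wide x 115 mm high, fixed; a dark sealing head stands 23 mm out of its low front (its -x). Origin: centre of its underside; x to its high back, y to its left, z up. Its top slopes up to the back at 25 deg and carries the filter cover.
- seat (a point): point of the sealer's sloping top under the middle of the clipped-on cover, 85 mm over the table; axes as the sealer's (not tilted). Under the cover is a bay 74 mm (up-slope) x 55 mm, with its floor 21 mm below the sloping surface.
- keeper (a point): lower front edge of the fixed keeper lip that holds the cover's upper end: 46 mm up-slope of seat, 5 mm over the sloping surface. The lip is 68 wide, its top 9 mm over the surface; the pocket under it is 10 deep. Axes as the sealer's.
- cover: grey filter cover, 89 x 60 mm, 84 g. Origin: middle of its underside (at seat when clipped on); x up-slope along its length, y to its left, z out of its outer face. A hump with air slots, 28 wide, 78 long, top at z = 17 mm, runs along its middle. Its lower end (x = -44.5) lies behind a fixed 4.5 mm high stop, so it cannot be slid off. Seated it has 2 mm of play.
- lugs (a point): middle of the line of the cover's two lug tips, cover frame x = 54, z = 2 mm (lugs y = +-17 to 26, 3 mm thick), 8 mm under the keeper lip when seated. To take the cover off, raise the lower end first, turning it 11 to 13 deg about here, then draw it 10 mm down-slope and lift it away.
- tab_left_pad (a point): middle of the outer face of the blue pad of the cover's left (+y) snap tab: cover frame x = -22, y = 29, z = 11 mm; axes as the cover's. Pads reach from z = 3.5 to 18 mm, working face 10 long (18 with its sides), 58 mm apart outside to outside. The sealer's top is flat and free for 40 mm outside them.
- tab_right_pad (a point): the same on the right tab: cover frame x = -22, y = -29, z = 11 mm.
- tab_left (a joint): left snap tab: 0 = sprung out, 0.217 rad = against its stop; grows as its pad is pressed in (6.5 mm in all; 4 N at first, 10 N at the stop). Its outward hook, 10 mm below the cover's underside, is caught 3.5 mm under the bay's side ledge and is free from 0.13 rad. Both tabs must be in at once: squeezed more than 3 mm off centre, one stays hooked.
- tab_right (a joint): the same for the right tab.
- filter: filter cassette, white frame, grey pleats, 70 x 28 x 16 mm, with a white grip ridge 30 long x 8 wide whose top is 31 mm over the underside; 50 g. Origin: middle of its underside; x along its length, y across the ridge, z out of the ridge side. It starts loose in the bay, tilted like the cover, its ridge top 10 mm over the sloping surface.
- tray: stainless tray, loose, 0.7 kg, 180 (its x) x 200 (its y) x 20 mm high, walls and floor 3 mm; origin: middle of its underside, z up. Cover and filter fit on its floor side by side, for instance both with their length along its y. The cover then stands on its hooks, 10 mm below its underside.
- ointment: small white ointment bottle, 30 mm across, 55 mm tall, origin in the middle of its foot, z up; stands at the left of the work; leave it standing. Not listed: a 202 mm water bottle 10 cm left of it, a tray of tubes (98 mm tall) at the right of the work, and a spray bottle (136 mm), mug (95 mm), swabs and pen between the work and the robot, within 0.34 m of its base in x.

How it is judged (in metres and radians):
On the way, in this order (a step that is already met when the one before it is completed fails the run):
1. the cover is off the sealer (more than 6 cm from its seat) (distance between cover and seat above 0.06 m), for 0.2 s.
2. the filter is out of its bay (more than 8 cm from the seat) (distance between filter and seat above 0.08 m), for 0.2 s.
At the end, for the whole second after the job is handed in: Cover (outer side up) and filter (ridge up) lie still inside the level steel tray, both touching it, within 20 deg of level, the cover's origin under 22 mm and the filter's under 12 mm above the tray's underside; nothing held (x of cover in the frame of tray between -0.085 and 0.085 m and y of cover in the frame of tray between -0.095 and 0.095 m and x of filter in the frame of tray between -0.085 and 0.085 m and y of filter in the frame of tray between -0.095 and 0.095 m and z of cover in the frame of tray below 0.022 m and z of filter in the frame of tray below 0.012 m and angle between each of cover, filter's own z axis and vertical below 0.35 rad and angle between tray's own z axis and vertical below 0.1 rad and contact force between each of cover, filter and tray above 0.05 N and linear speed of each of cover, filter below 0.02 m/s).
It fails at once if the cover is forced against the sealer with more than 60 N (contact force between cover and sealer above 60 N).
It fails at once if the ointment bottle is knocked over (angle between ointment's own z axis and vertical above 0.6 rad).
It also fails if it takes over 59 s, if anything falls off the work surface, if the arm or the gripper's body presses on something with over 40 N, if the wrist force passes 120 N, or if a joint passes its speed limit or range.

## Robot

A 6-joint arm with a two-finger parallel gripper is mounted at the origin on the work surface; the furniture and walls round the work are solid. World frame = base frame: x ahead of the robot, y to its left, z up, the work surface at z = 0. Lengths are in mm, angles in rad, forces in N, time in s.
With the tool pointing down it reaches from about 325 to 900 mm from the base axis. Payload 6.1 kg.
Tool frame: the origin (TCP) lies on the mounting face of the last link; the fingertips stand 182 mm ahead of it and the grasp point (between the pads) lies r.grip_point_offset ahead of it (r.grip_point_offset is the distance from the TCP to the grasp point, in mm); z points along the fingers, y is the direction in which the jaws open and shut (so a half turn about z gives the same grasp; the last joint's range is limited). The gripper opens to 87 mm and grips with 3 to 60 N. Pads are 19 mm wide; open, the fingers measure 117 mm over their backs; the gripper's body (75 mm by 190 mm) begins 51 mm behind the grasp point.
Start: joints at [1.11, 0.22, 1.526, -0, 1.395, -0.126], TCP at [205.361, 590.291, 404.738] pointing down, gripper open.
Joint ranges: [-2.98, 2.98], [-0.91, 2.08], [0.09, 2.57], [-1.24, 4.39], [0.2, 2.65], [-2.68, 2.68]. Speed limits (rad/s): [2.57, 2.57, 3.01, 3.14, 3.14, 3.14].

## Interface

Orientations are given as a unit quaternion [w, x, y, z].
In Python, from station import r, vision gives the robot as it stands.
- The arm moves only by the tool servo_tool, never from a script. Its arguments are lists of equal length, an entry for each row: "jaw": the closure in counts, from 0 (fully open) to 255 (shut); "travel": the shift along the tool's x, y, z in mm, a list of three; "delta_rot": the turn, a rotation vector about the tool's x, y, z in rad, a list of three. In form: {"jaw": [jaw, ...], "travel": [[tx, ty, tz], ...], "delta_rot": [[rx, ry, rz], ...]}. A call has 1 to 10 rows; each row is the pose to reach, as a shift and turn from the pose commanded when the call began, along the tool's axes at that moment; what a row does not reach only later rows make up. A row lasts 1/10 s, in which the tool goes at most 50 mm and 8.59 degrees, less where a joint would pass 70% of its speed; a pose out of reach is approached as far as the arm can. A call with a gripper value outside its range is refused whole. The fingers move at their own pace and stop on an object; the grip force is fixed at half the most. Time passes only in rows, so rows that repeat a pose let the fingers close. It gives the time, the measured TCP pose, the force and the opening at its end, in the units of the state.
- r.read_state(): the state, without advancing time (a new reading comes with each control period).
- vision.camera(name): name is "side" or "top" or "wrist"; returns (picture, depth): 400x640x3 uint8, blue, green, red; 400x640 float32, mm along the optical axis (not along the pixel's ray), 0 where there is no reading.
- vision.calibration(name): a dict with "fx", "fy", "cx", "cy" (pixels), "T" (4x4, takes a point from camera to world coordinates). Camera axes: x right, y down, z forward; pixel columns grow to the right and rows downward; lengths in mm; the calibration is good to about 2 mm. A picture is of the moment at which its call begins: read the wrist's pose just before it. calibration takes no time and is no camera call; for the wrist camera it gives the pose at the moment of the call.
- r.close_job(): hands the job in, once; it reports no verdict.
The state is a dict: "t": time; "joint_pos": joint angles; "joint_vel": joint speeds; "joint_efforts": joint torques, N m; "tool_pos": TCP position; "tcp_rot": TCP orientation; "force": force on the tool from outside, world axes, zero at the start; "ft_torque": the same for the moment, N m; "grip_width": finger opening in mm.
Only numpy, scipy, OpenCV 4.12 (cv2) and the standard library are available. Lean on these libraries where they do the work, as an engineer would, in place of code of your own. Each camera call takes 0.05 s, during which the arm holds its last target.

## Working session

There is one attempt and no reset: what is moved stays moved. The work goes in short steps, Python scripts to look and compute and a tool call to move; the robot and the scene stay as the last step left them, time stands still between calls to the robot, and variables do not carry over. Pictures are saved under pics/ and viewed, and the job is handed in when it is done.

Besides the shell and the picture viewer there is one more tool, called after "Emit:" as name(argument=value, ...) on one line, values as JSON. servo_tool: Moves the arm, as the interface text tells. Its arguments: {"type":"object","properties":{"jaw":{"type":"array"},"travel":{"type":"array"},"delta_rot":{"type":"array"}},"required":["jaw","travel","delta_rot"]}

```bash
ls; mkdir -p pics; python3 - <<'E'
from station import r, vision
import cv2, numpy as np
print(r.read_state(), r.grip_point_offset)
for n in ("side","top"):
    p,d=vision.camera(n); cv2.imwrite(f"pics/{n}0.png",p); np.save(f"{n}0.npy",d)
    c=vision.calibration(n); print(n,c)
print(r.read_state()['t'])
E
```

```text
pics
{'t': 0.0, 'joint_pos': array([ 1.10992399e+00,  2.21258122e-01,  1.52764069e+00,  3.30022461e-06,
        1.39470487e+00, -1.26083850e-01]), 'joint_vel': array([-0.00080151,  0.00050491, -0.00252909, -0.0006048 , -0.00106294,
       -0.00064396]), 'joint_efforts': array([-1.07983742e-03, -4.94601452e+01, -3.87374246e+01,  6.99139293e-02,
        5.70381980e-02, -1.96998653e-04]), 'tool_pos': array([205.22539177, 590.05224465, 403.60142831]), 'tcp_rot': array([-2.92433205e-04,  1.66613787e-01,  9.86021721e-01, -9.62051510e-04]), 'force': array([0.89488121, 0.45960482, 0.14650449]), 'ft_torque': array([ 0.00810236,  0.01259233, -0.01554347]), 'grip_width': 87.41272079048602} 163.5
side {'fx': 452.8885494018652, 'fy': 452.8885494018652, 'cx': 319.1346500141552, 'cy': 193.6980239469966, 'T': array([[-9.98537202e-01, -4.05613229e-02,  3.57524220e-02,
         4.59042987e+02],
       [-5.00709652e-02,  4.44150061e-01, -8.94552191e-01,
         6.57396511e+02],
       [ 2.04047799e-02, -8.95033800e-01, -4.45531304e-01,
         4.83768826e+02],
       [ 0.00000000e+00,  0.00000000e+00,  0.00000000e+00,
         1.00000000e+00]])}
top {'fx': 442.50284777264926, 'fy': 442.50284777264926, 'cx': 321.4467907436178, 'cy': 193.56122503057068, 'T': array([[-2.82995016e-02, -9.93934330e-01,  1.06271756e-01,
         3.85423547e+02],
       [-9.99383227e-01,  3.03443935e-02,  1.76743776e-02,
        -1.87516196e+02],
       [-2.07919227e-02, -1.05706034e-01, -9.94180029e-01,
         1.10825492e+03],
       [ 0.00000000e+00,  0.00000000e+00,  0.00000000e+00,
         1.00000000e+00]])}
0.1
```

View pics/top0.png

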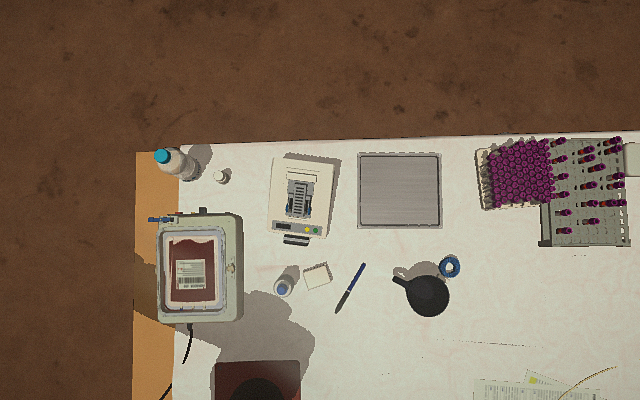

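View pics/side0.png

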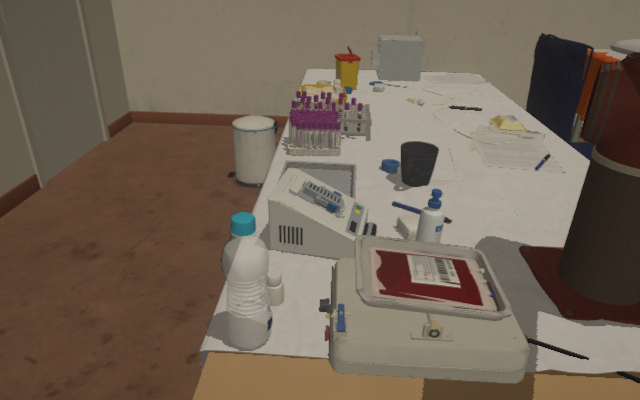

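The top view shows the sealer at about (303,198), with the tray to its right at (400,190) and the ointment at (220,176). I'll zoom in on the sealer.

```bash
cat > h.py <<'E'
from station import r, vision
import cv2, numpy as np
from scipy.spatial.transform import Rotation as R
def ray(c,u,v):
    d=np.array([(u-c['cx'])/c['fx'],(v-c['cy'])/c['fy'],1.]); return c['T'][:3,3], c['T'][:3,:3]@d
def onz(c,u,v,z):
    o,d=ray(c,u,v); return o+d*(z-o[2])/d[2]
def pt(c,D,u,v):
    o,d=ray(c,u,v); return o+d*D[int(round(v)),int(round(u))]
def proj(c,p):
    q=np.linalg.inv(c['T'])@np.append(p,1); return np.array([c['fx']*q[0]/q[2]+c['cx'],c['fy']*q[1]/q[2]+c['cy']])
def cloud(c,D):
    v,u=np.mgrid[0:D.shape[0],0:D.shape[1]]
    d=np.stack([(u-c['cx'])/c['fx'],(v-c['cy'])/c['fy'],np.ones(u.shape)],-1)*D[...,None]
    return d@c['T'][:3,:3].T+c['T'][:3,3]
def tool():
    s=r.read_state(); q=s['tcp_rot']; return s, R.from_quat([q[1],q[2],q[3],q[0]])
E
python3 - <<'E'
from h import *
p=cv2.imread("pics/top0.png")
cv2.imwrite("pics/z1.png",cv2.resize(p[140:260,205:345],None,fx=5.5,fy=5,interpolation=cv2.INTER_CUBIC)[:600,:800])
p=cv2.imread("pics/side0.png")
cv2.imwrite("pics/z2.png",cv2.resize(p[155:285,250:390],None,fx=5.6,fy=4.6,interpolation=cv2.INTER_CUBIC)[:600,:800])
c=vision.calibration('top'); D=np.load('top0.npy'); P=cloud(c,D)
np.set_printoptions(suppress=True,precision=1,linewidth=180)
for v in range(150,250,6): print(v,[f"{P[v,u][0]:.0f},{P[v,u][1]:.0f},{P[v,u][2]:.0f}" for u in range(265,345,8)])
E
```

```text
150 ['620,-27,-0', '619,-48,1', '619,-68,-1', '618,-88,0', '618,-108,-4', '617,-129,1', '615,-150,4', '616,-170,-1', '614,-190,2', '614,-210,2']
156 ['605,-26,-3', '604,-47,-0', '602,-68,5', '602,-88,1', '601,-109,4', '602,-129,-3', '600,-149,1', '600,-169,-2', '600,-190,-4', '599,-210,0']
162 ['588,-27,4', '568,-61,112', '567,-80,114', '566,-98,113', '565,-116,117', '565,-135,116', '564,-153,115', '584,-169,4', '583,-189,2', '583,-210,-2']
168 ['573,-26,2', '554,-61,113', '554,-79,110', '552,-98,115', '552,-116,114', '552,-134,113', '551,-152,112', '550,-171,117', '549,-189,117', '567,-209,2']
174 ['558,-26,-1', '541,-60,106', '385,-188,1108', '539,-97,115', '537,-116,121', '536,-134,121', '538,-152,109', '537,-170,113', '536,-188,113', '552,-208,6']
180 ['542,-26,3', '528,-59,98', '527,-77,101', '526,-96,106', '525,-115,111', '524,-133,113', '523,-152,114', '524,-170,107', '523,-188,105', '537,-208,4']
186 ['527,-26,1', '515,-58,91', '514,-77,95', '513,-95,97', '511,-115,112', '510,-133,116', '511,-151,102', '510,-169,102', '510,-187,101', '522,-208,0']
192 ['512,-25,-2', '501,-57,
[... 769 characters left out ...]
1,61', '432,-90,60', '432,-109,59', '431,-128,64', '430,-147,65', '430,-166,64', '432,-185,-2', '431,-205,1']
228 ['421,-24,1', '419,-51,50', '419,-69,47', '418,-89,54', '418,-108,52', '417,-127,56', '416,-146,53', '416,-165,54', '417,-184,3', '416,-204,0']
234 ['406,-24,3', '406,-44,0', '405,-64,2', '404,-88,41', '403,-107,48', '403,-126,45', '402,-146,46', '402,-165,54', '402,-184,2', '401,-204,-0']
240 ['392,-24,1', '391,-44,2', '390,-63,-2', '390,-86,27', '389,-106,30', '389,-126,36', '388,-143,-1', '388,-163,1', '387,-183,-0', '386,-203,1']
246 ['377,-23,-2', '376,-43,-2', '376,-63,-1', '375,-83,-0', '374,-103,-1', '374,-123,1', '373,-143,-2', '373,-163,-2', '372,-183,4', '372,-203,-3']
```

View pics/z1.png

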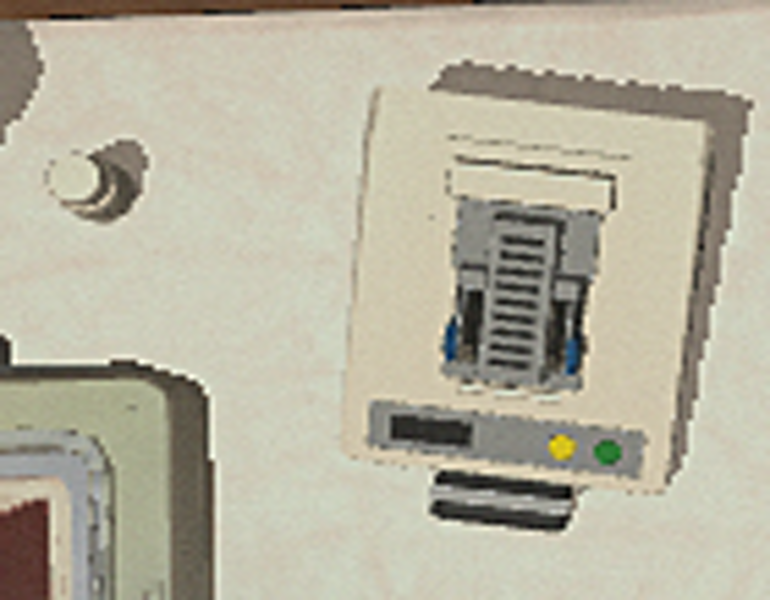

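View pics/z2.png

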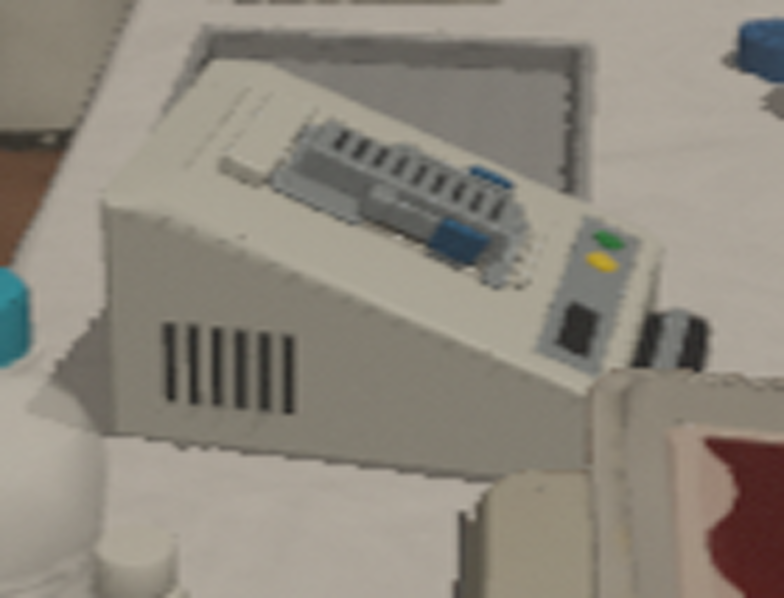

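```bash
python3 - <<'E'
from h import *
np.set_printoptions(suppress=True,precision=1,linewidth=180)
c=vision.calibration('top'); z=lambda x,y:(205+x/5.5-.4,140+y/5-.4)
BL=onz(c,*z(378,87),115);BR=onz(c,*z(712,123),115)
print(BL,BR,np.linalg.norm(BR-BL))
d=BL-BR; yaw=np.arctan2(-d[0],d[1]); print('yaw',yaw)
C=(BL+BR)/2-85*np.array([np.cos(yaw),np.sin(yaw),0]); print('origin',C)
# tabs at z ~ 85-22*sin25+11*cos25
zz=85-22*.4226+11*.9063
A=onz(c,*z(450,338),zz);B=onz(c,*z(573,355),zz); print('tabs',A,B,np.linalg.norm(A-B),zz)
# tray corners
p=cv2.imread("pics/top0.png"); cv2.imwrite("pics/z3.png",cv2.resize(p[140:240,345:455],None,fx=6,fy=6,interpolation=cv2.INTER_CUBIC))
cw=vision.calibration('wrist'); s,Rt=tool()
T=cw['T']; print('cam in tool', Rt.inv().apply(T[:3,3]-s['tool_pos']), (Rt.inv()*R.from_matrix(T[:3,:3])).as_matrix(), cw['fx'])
c2=vision.calibration('side');D=np.load('side0.npy');P=cloud(c2,D)
print('blood dev max z', P[230:390,330:520][...,2][D[230:390,330:520]>0].max(), np.percentile(P[230:390,330:520][...,2],99))
E
```

```text
[578.9 -62.4 115. ] [ 557.8 -200.4  115. ] 139.5954632025544
yaw -0.15146659994423312
origin [ 484.3 -118.6  115. ]
tabs [465.4 -87.2  85.7] [ 456.  -138.9   85.7] 52.573230994279434 85.6721
cam in tool [81.2 -0.4 20.3] [[-0.  -1.  -0.3]
 [ 1.  -0.  -0. ]
 [-0.  -0.3  1. ]] 287.1969584948321
blood dev max z 118.71870700352605 117.26342977273882
```

View pics/z3.png

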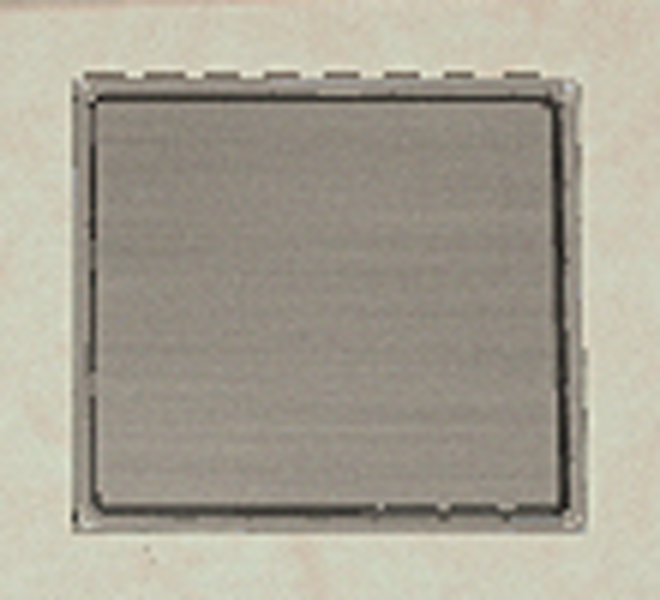

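```bash
cat >> h.py <<'E'
np.set_printoptions(suppress=True,precision=2,linewidth=180)
def ori(yaw,tilt):  # tool rotation; tilt=slope angle about sealer y
    c,s=np.cos(tilt),np.sin(tilt)
    M=np.array([[-c,0,s],[0,1,0],[-s,0,-c]])  # columns x,y,z
    return R.from_euler('z',yaw)*R.from_matrix(M)
def goto(grip,yaw,tilt):
    s,Rt=tool(); Rg=ori(yaw,tilt); z=Rg.apply([0,0,1]); tcp=np.array(grip)-r.grip_point_offset*z
    print('tcp goal',tcp,'now',s['tool_pos'],'travel',Rt.inv().apply(tcp-s['tool_pos']),'rot',(Rt.inv()*Rg).as_rotvec(),'t',s['t'])
S25=np.radians(25)
E
python3 - <<'E'
from h import *
c=vision.calibration('top')
print('tray',onz(c,399.4,190.4,20))
print([onz(c,345+x/6-.4,140+y/6-.4,20)for x,y in((75,80),(580,80),(585,530),(75,530))])
Rg=ori(-.15,S25)
goto(np.array([461,-113,86])-80*Rg.apply([0,0,1]),-.15,S25)
E
```

```text
tray [ 503.72 -360.62   20.  ]
[array([ 600.89, -259.95,   20.  ]), array([ 594.11, -468.59,   20.  ]), array([ 408.47, -460.06,   20.  ]), array([ 414.46, -253.08,   20.  ])]
tcp goal [359.25 -97.62 306.69] now [205.24 590.08 403.75] travel [-371.43 -598.75   98.03] rot [-0.04 -0.44 -0.18] t 0.1
```

Emit:
servo_tool(jaw=[0,0,0,0,0,0,0,0,0,0], travel=[[-371,-599,0],[-371,-599,0],[-371,-599,0],[-371,-599,0],[-371,-599,0],[-371,-599,0],[-371,-599,0],[-371,-599,0],[-371,-599,0],[-371,-599,0]], delta_rot=[[0,0,0],[0,0,0],[0,0,0],[0,0,0],[0,0,0],[0,0,0],[0,0,0],[0,0,0],[0,0,0],[0,0,0]])

```text
t: 1.1
tool_pos: [313.9, 100.6, 404.6]
tcp_rot: [0.0, 0.166, 0.986, 0.0]
force: [1.4, -0.1, 0.4]
grip_width: 87.1
```

```bash
python3 - <<'E'
from h import *
Rg=ori(-.15,S25)
goto(np.array([461,-113,86])-80*Rg.apply([0,0,1]),-.15,S25)
E
```

```text
tcp goal [359.25 -97.62 306.69] now [313.91 100.59 404.63] travel [-107.71 -172.44   97.98] rot [-0.04 -0.43 -0.18] t 1.1
```

Emit:
servo_tool(jaw=[0,0,0,0,0,0,0,0], travel=[[-60,-96,0],[-107,-172,30],[-107,-172,98],[-107,-172,98],[-107,-172,98],[-107,-172,98],[-107,-172,98],[-107,-172,98]], delta_rot=[[-0.04,-0.43,-0.18],[-0.04,-0.43,-0.18],[-0.04,-0.43,-0.18],[-0.04,-0.43,-0.18],[-0.04,-0.43,-0.18],[-0.04,-0.43,-0.18],[-0.04,-0.43,-0.18],[-0.04,-0.43,-0.18]])

```text
t: 1.9
tool_pos: [359.2, -94.8, 307.6]
tcp_rot: [0.214, 0.074, 0.974, -0.016]
force: [0.1, 0.1, 0.0]
grip_width: 87.0
```

```bash
python3 - <<'E'
from h import *
Rg=ori(-.15,S25)
goto(np.array([461,-113,86])-80*Rg.apply([0,0,1]),-.15,S25)
p,d=vision.camera('wrist');c=vision.calibration('wrist');np.savez('w1.npz',d=d,**c)
cv2.imwrite('pics/w1.png',p)
print(r.read_state()['joint_pos'])
E
```

```text
tcp goal [359.25 -97.62 306.69] now [359.16 -94.84 307.61] travel [-0.08 -2.73  1.05] rot [-0. -0. -0.] t 1.9
[-0.54 -0.55  2.41  0.21  0.88 -2.06]
```

View pics/w1.png

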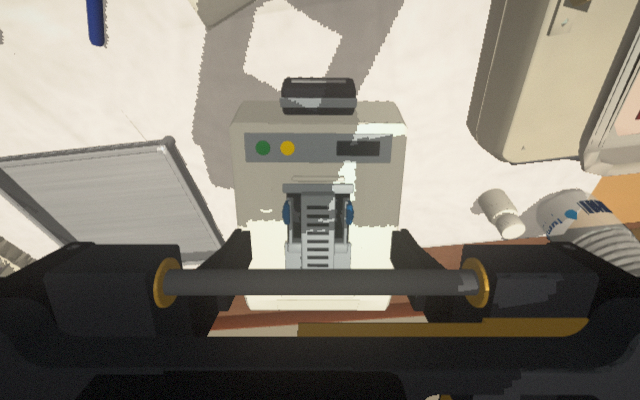

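```bash
python3 - <<'E'
from h import *
p=cv2.imread('pics/w1.png'); 
cv2.imwrite('pics/w1z.png',cv2.resize(p[90:280,220:420],None,fx=4,fy=3.1,interpolation=cv2.INTER_CUBIC)[:600])
f=dict(np.load('w1.npz'));P=cloud(f,f['d'])
hsv=cv2.cvtColor(p,cv2.COLOR_BGR2HSV)
m=((hsv[...,0]>95)&(hsv[...,0]<125)&(hsv[...,1]>110)).astype(np.uint8)
n,l,st,ce=cv2.connectedComponentsWithStats(m)
for i in range(1,n):
    if st[i,4]>8 and 220<ce[i,0]<420 and ce[i,1]>150:
        Q=P[l==i]; print(st[i],ce[i],np.median(Q,0),Q.min(0),Q.max(0))
# plane fit of sloping top
m=np.zeros(p.shape[:2],bool); m[170:225,245:275]=1; m[170:225,365:395]=1
Q=P[m&(f['d']>0)]; A=np.c_[Q[:,:2],np.ones(len(Q))]
for _ in range(5):
    k,*_r=np.linalg.lstsq(A,Q[:,2],rcond=None); e=abs(A@k-Q[:,2]); g=e<3*np.median(e)+.5; A,Q=A[g],Q[g]
print('plane',k,'slope',np.degrees(np.arctan(np.hypot(*k[:2]))),'yaw',np.arctan2(k[1],k[0]),len(Q))
print('z at 485,-117',k@[485,-117,1])
E
```

```text
[347 205   6   9  32] [349.53 208.03] [456.86 -86.14  89.32] [454.57 -88.49  87.14] [461.49 -84.59  90.74]
[347 214   4   5  10] [348.8 216.3] [463.53 -87.59  92.05] [461.51 -89.16  91.61] [465.44 -86.74  93.42]
plane [   0.46   -0.07 -146.94] slope 24.964724447832857 yaw -0.158193649695168 3254
z at 485,-117 84.61585578315808
```

View pics/w1z.png

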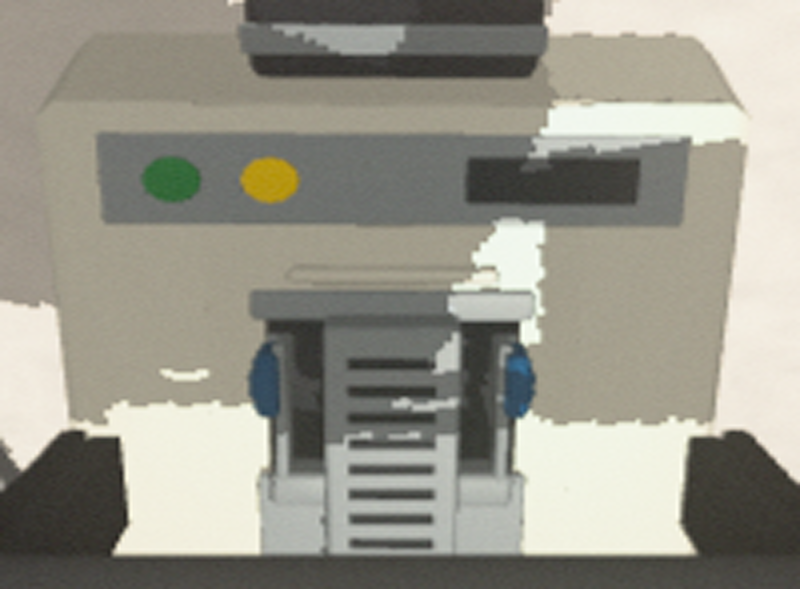

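```bash
python3 - <<'E'
from h import *
f=dict(np.load('w1.npz'))
yaw=-.153
M=(R.from_euler('z',yaw)*R.from_euler('y',-S25)).as_matrix()  # cover axes columns
seat=np.array([485,-117,85.])
def hit(x,y,h):
    o,d=ray(f,220+x/4-.4,90+y/3.1-.4); n=M[:,2]; t=(n@(seat-o)+h)/(n@d); return M.T@(o+d*t-seat)
for nm,x,y,h in [('Rpad out',249,378,11),('Lpad out',536,380,11),('Rpad top',265,345,14),('Rpad bot',265,415,14),('Lpad top',520,345,14),('Lpad bot',520,415,14),
 ('panel L',98,222,0),('panel R',683,225,0),('panelL top',98,134,0),('panelR top',688,138,0),('end L',250,291,4),('end R',536,293,4),('hump l',326,500,17),('hump r',458,500,17),('stop l',287,270,4.5),('stop r',498,270,4.5)]:
    print(nm,hit(x,y,h))
E
```

```text
Rpad out [-21.98 -29.48  11.  ]
Lpad out [-21.49  30.22  11.  ]
Rpad top [-32.22 -25.47  14.  ]
Rpad bot [-12.53 -26.13  14.  ]
Lpad top [-32.3   26.26  14.  ]
Lpad bot [-12.6   26.87  14.  ]
panel L [-62.17 -60.62  -0.  ]
panel R [-61.56  60.5   -0.  ]
panelL top [-85.17 -58.88  -0.  ]
panelR top [-84.35  59.86  -0.  ]
end L [-44.25 -29.34   4.  ]
end R [-43.79  30.21   4.  ]
hump l [ 11.15 -13.69  17.  ]
hump r [11.11 14.21 17.  ]
stop l [-50.15 -21.42   4.5 ]
stop r [-50.21  22.09   4.5 ]
```

```bash
cat >> h.py <<'E'
YAW=-.158; SEAT=np.array([485.2,-116.6,85.])
MC=(R.from_euler('z',YAW)*R.from_euler('y',-S25)).as_matrix()
def cov(x,y,z): return SEAT+MC@np.array([x,y,z],float)
E
python3 - <<'E'
from h import *
goto(cov(-22,0,20.5),YAW,S25)
E
```

```text
tcp goal [ 388.72 -101.23  242.46] now [359.29 -94.63 307.86] travel [ 0.13 -2.12 71.99] rot [ 0.   -0.    0.01] t 1.95
```

Emit:
servo_tool(jaw=[0,0,0,0,0,0], travel=[[0.1,-2.1,20],[0.1,-2.1,45],[0.1,-2.1,60],[0.1,-2.1,69],[0.1,-2.1,69],[0.1,-2.1,69]], delta_rot=[[0,0,0.01],[0,0,0.01],[0,0,0.01],[0,0,0.01],[0,0,0.01],[0,0,0.01]])

```text
t: 2.55
tool_pos: [387.5, -101.0, 244.9]
tcp_rot: [0.214, 0.078, 0.974, -0.015]
force: [0.7, -0.8, -0.3]
grip_width: 86.7
```

```bash
python3 - <<'E'
from h import *
goto(cov(-22,0,20.5),YAW,S25)
s=r.read_state();print(s['force'],s['joint_pos'])
p,d=vision.camera('wrist');c=vision.calibration('wrist');np.savez('w2.npz',d=d,**c)
cv2.imwrite('pics/w2.png',cv2.resize(p[60:260,180:460],None,fx=2.8,fy=2.8,interpolation=cv2.INTER_CUBIC))
E
```

```text
tcp goal [ 388.72 -101.23  242.46] now [ 387.45 -101.    244.94] travel [-0.13 -0.03  2.78] rot [ 0. -0. -0.] t 2.55
[ 0.75 -0.79 -0.31] [-0.51 -0.32  2.4   0.24  0.67 -2.09]
```

View pics/w2.png

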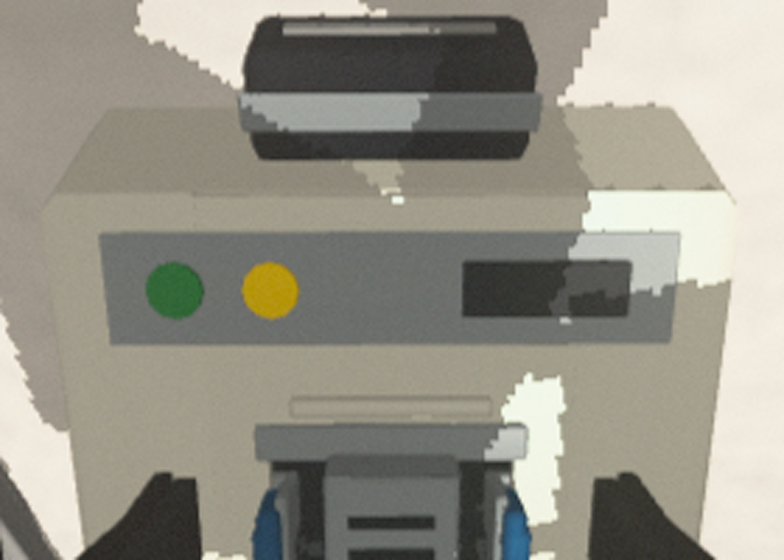

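Emit:
servo_tool(jaw=[0,0,60,90,110,130,150,180,200,200], travel=[[-0.1,-0.6,2.8],[-0.1,-0.6,2.8],[-0.1,-0.6,2.8],[-0.1,-0.6,2.8],[-0.1,-0.6,2.8],[-0.1,-0.6,2.8],[-0.1,-0.6,2.8],[-0.1,-0.6,2.8],[-0.1,-0.6,2.8],[-0.1,-0.6,2.8]], delta_rot=[[0,0,0],[0,0,0],[0,0,0],[0,0,0],[0,0,0],[0,0,0],[0,0,0],[0,0,0],[0,0,0],[0,0,0]])

```text
t: 3.6
tool_pos: [387.9, -102.4, 241.3]
tcp_rot: [0.213, 0.079, 0.974, -0.015]
force: [-4.3, 0.3, 3.0]
grip_width: 44.4
```

```bash
python3 - <<'E'
from h import *
goto(cov(-22,0,20.5),YAW,S25)
s=r.read_state();print(s['force'],s['ft_torque'],s['grip_width'])
p,d=vision.camera('wrist')
cv2.imwrite('pics/w3.png',cv2.resize(p[60:260,180:460],None,fx=2.8,fy=2.8,interpolation=cv2.INTER_CUBIC))
E
```

```text
tcp goal [ 388.72 -101.23  242.46] now [ 387.87 -102.4   241.28] travel [-1.08  1.3  -0.8 ] rot [ 0.   -0.01 -0.  ] t 3.6
[-4.28  0.26  2.96] [ 0.04  0.82 -0.03] 44.39491480418169
```

View pics/w3.png

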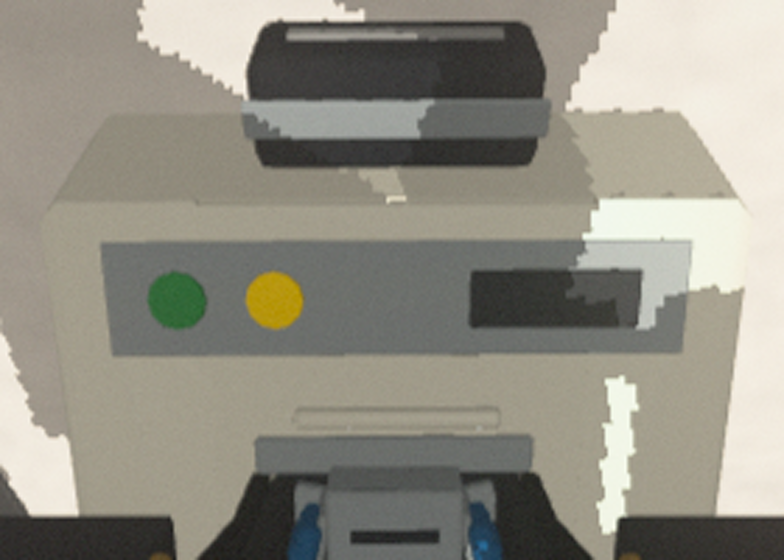

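```bash
python3 -c "
import numpy as np
for d in range(1,14):
    t=np.radians(d);x,z=-76,182
    print(d,round(-(x*np.cos(t)+z*np.sin(t)-x),1),round(-(-x*np.sin(t)+z*np.cos(t)-z),1),round(t,4))"
```

```text
1 -3.2 -1.3 0.0175
2 -6.4 -2.5 0.0349
3 -9.6 -3.7 0.0524
4 -12.9 -4.9 0.0698
5 -16.2 -5.9 0.0873
6 -19.4 -6.9 0.1047
7 -22.7 -7.9 0.1222
8 -26.1 -8.8 0.1396
9 -29.4 -9.6 0.1571
10 -32.8 -10.4 0.1745
11 -36.1 -11.2 0.192
12 -39.5 -11.8 0.2094
13 -42.9 -12.4 0.2269
```

Emit:
servo_tool(jaw=[220,220,220,220,220,220], travel=[[-3.2,0,-1.3],[-6.4,0,-2.5],[-9.6,0,-3.7],[-12.9,0,-4.9],[-16.2,0,-5.9],[-16.2,0,-5.9]], delta_rot=[[0,0.0175,0],[0,0.0349,0],[0,0.0524,0],[0,0.0698,0],[0,0.0873,0],[0,0.0873,0]])

```text
t: 4.25
tool_pos: [400.9, -104.7, 254.2]
tcp_rot: [0.171, 0.079, 0.982, -0.012]
force: [-0.1, -1.0, -1.4]
grip_width: 44.5
```

```bash
python3 - <<'E'
from h import *
s=r.read_state();print(s['force'],s['ft_torque'],s['grip_width'])
p,d=vision.camera('wrist')
a=cv2.resize(p[100:260,180:460],None,fx=2.8,fy=2.8,interpolation=cv2.INTER_CUBIC)
cv2.imwrite('pics/w4.png',a)
p,d=vision.camera('side')
cv2.imwrite('pics/s4.png',cv2.resize(p[100:270,240:420],None,fx=3.5,fy=3.5,interpolation=cv2.INTER_CUBIC))
E
```

```text
[-0.07 -0.96 -1.35] [ 0.04  0.3  -0.  ] 44.46906866824116
```

View pics/w4.png

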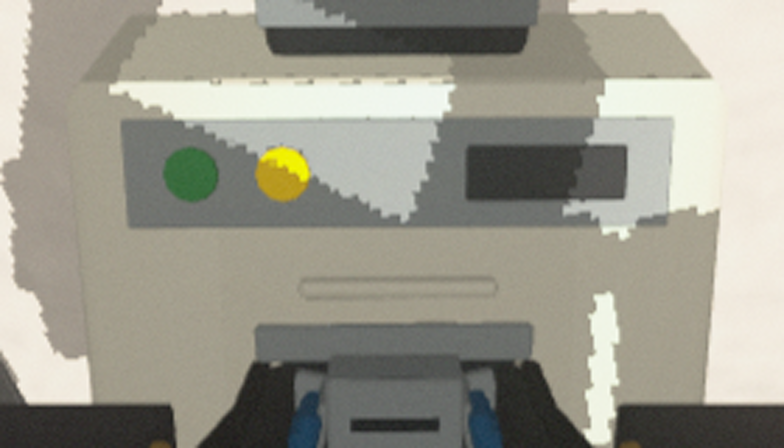

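View pics/s4.png

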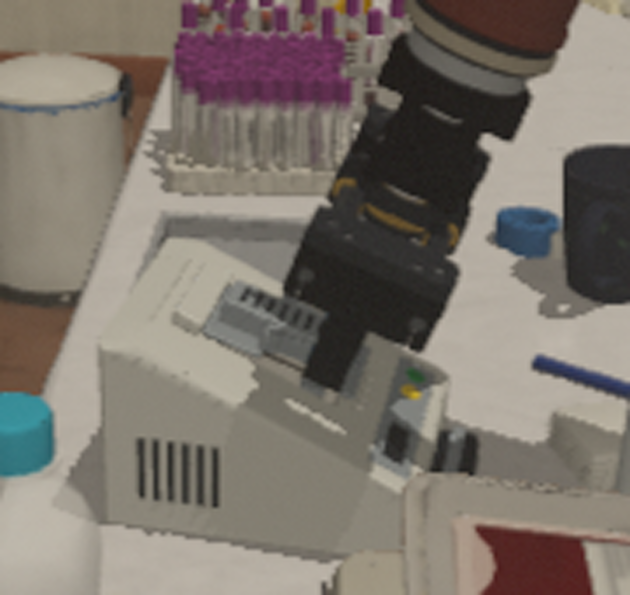

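Emit:
servo_tool(jaw=[220,220,220,220,220,220,220,220], travel=[[-3.2,0,-1.3],[-6.4,0,-2.5],[-9.6,0,-3.7],[-12.9,0,-4.9],[-16.2,0,-5.9],[-19.4,0,-6.9],[-22.7,0,-7.9],[-22.7,0,-7.9]], delta_rot=[[0,0.0175,0],[0,0.0349,0],[0,0.0524,0],[0,0.0698,0],[0,0.0873,0],[0,0.1047,0],[0,0.1222,0],[0,0.1222,0]])

```text
t: 5.15
tool_pos: [419.3, -107.7, 269.2]
tcp_rot: [0.11, 0.08, 0.991, -0.007]
force: [-0.8, -0.2, -0.5]
grip_width: 44.4
```

```bash
python3 - <<'E'
from h import *
s=r.read_state();print(s['force'],s['ft_torque'],s['grip_width'])
p,d=vision.camera('side')
cv2.imwrite('pics/s5.png',cv2.resize(p[100:270,240:420],None,fx=3.5,fy=3.5,interpolation=cv2.INTER_CUBIC))
E
```

```text
[-0.76 -0.18 -0.47] [ 0.03  0.15 -0.05] 44.435478749296244
```

View pics/s5.png

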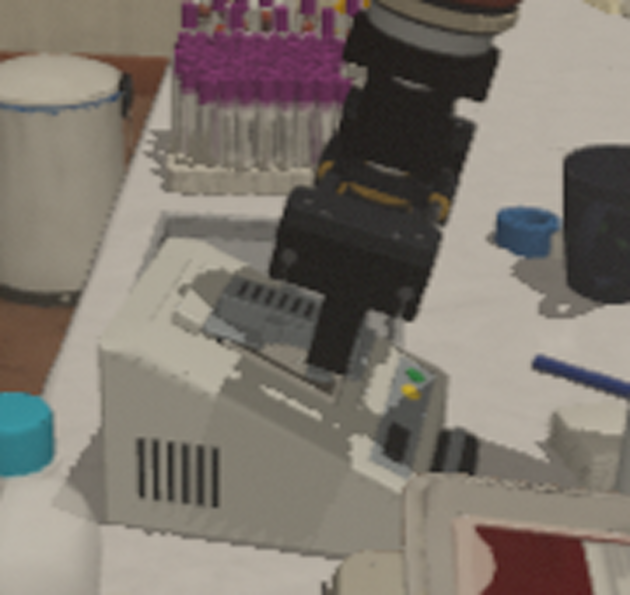

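Emit:
servo_tool(jaw=[220,220,220,220,220,220,220,220], travel=[[2,0,0.4],[3.9,0,0.8],[5.9,0,1.2],[7.8,0,1.7],[9.8,0,2.1],[11.7,0,2.5],[12.7,0,2.7],[12.7,0,2.7]], delta_rot=[[0,0,0],[0,0,0],[0,0,0],[0,0,0],[0,0,0],[0,0,0],[0,0,0],[0,0,0]])

```text
t: 6.0
tool_pos: [406.8, -105.6, 263.2]
tcp_rot: [0.11, 0.08, 0.991, -0.007]
force: [-0.7, 0.5, -0.8]
grip_width: 44.4
```

```bash
python3 - <<'E'
from h import *
s=r.read_state();print(s['force'],s['ft_torque'],s['grip_width'])
p,d=vision.camera('side')
cv2.imwrite('pics/s6.png',cv2.resize(p[100:270,240:420],None,fx=3.5,fy=3.5,interpolation=cv2.INTER_CUBIC))
E
```

```text
[-0.68  0.52 -0.85] [0.05 0.21 0.02] 44.35730379573011
```

View pics/s6.png

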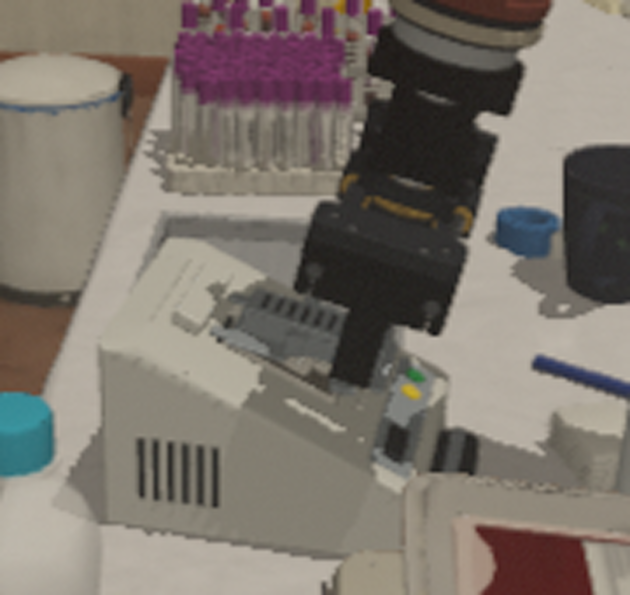

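Emit:
servo_tool(jaw=[220,220,220,220,220,220,220,220,220], travel=[[1,0,-5],[2,0,-10],[4,0,-20],[6,0,-30],[-1,0,-60],[-9,0,-95],[-16,0,-126],[-16,0,-126],[-16,0,-126]], delta_rot=[[0,0,0],[0,0,0],[0,0,0],[0,0,0],[0,0,0],[0,0,0],[0,0,0],[0,0,0],[0,0,0]])

```text
t: 6.95
tool_pos: [394.9, -104.3, 391.1]
tcp_rot: [0.112, 0.08, 0.99, -0.007]
force: [0.6, -0.7, -1.7]
grip_width: 44.8
```

```bash
cat >> h.py <<'E'
TR=np.array([503.7,-360.6,0]); TY=-.03
def tray(x,y,z): return TR+R.from_euler('z',TY).apply([x,y,z])
E
python3 - <<'E'
from h import *
s=r.read_state();print(s['force'],s['ft_torque'],s['grip_width'])
# cover origin from grip: grip at cover (-22+?,0,20.5). place cover centre at tray (0,-38), hooks on floor => origin z 13
goto(tray(-22,-38,13+19.7+60),TY,0)
p,d=vision.camera('side'); cv2.imwrite('pics/s7.png',p)
p,d=vision.camera('top');np.save('top7.npy',d)
cv2.imwrite('pics/t7.png',cv2.resize(p[130:260,240:460],None,fx=3.6,fy=3.6,interpolation=cv2.INTER_CUBIC))
E
```

```text
[ 0.57 -0.71 -1.73] [ 0.09  0.24 -0.07] 44.77938739027362
tcp goal [ 480.57 -397.92  256.2 ] now [ 394.91 -104.31  391.09] travel [ -98.52 -276.6   159.77] rot [-0.01  0.22 -0.13] t 6.95
```

View pics/s7.png

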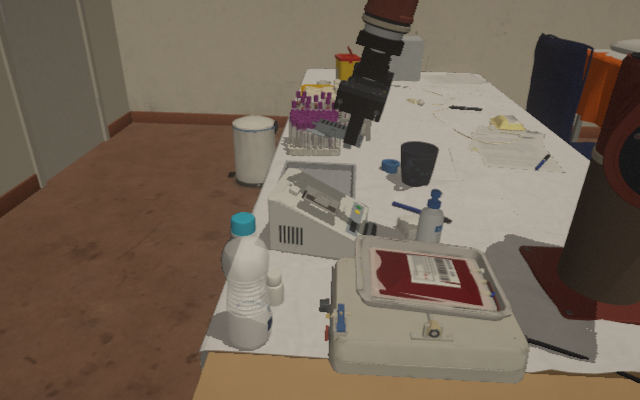

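View pics/t7.png

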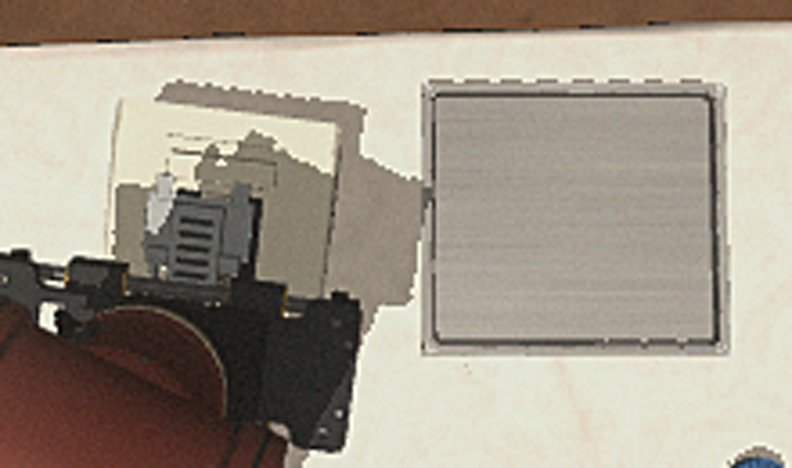

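Emit:
servo_tool(jaw=[220,220,220,220,220,220,220,220,220,220], travel=[[-16,-46,5],[-32,-92,20],[-48,-138,40],[-65,-184,60],[-82,-230,80],[-98.5,-276.6,100],[-98.5,-276.6,140],[-98.5,-276.6,159.8],[-98.5,-276.6,159.8],[-98.5,-276.6,159.8]], delta_rot=[[0,0.04,-0.02],[0,0.08,-0.04],[0,0.12,-0.06],[-0.01,0.16,-0.1],[-0.01,0.2,-0.12],[-0.01,0.22,-0.13],[-0.01,0.22,-0.13],[-0.01,0.22,-0.13],[-0.01,0.22,-0.13],[-0.01,0.22,-0.13]])

```text
t: 8.05
tool_pos: [479.8, -397.1, 252.8]
tcp_rot: [-0.0, 0.015, 1.0, 0.001]
force: [0.2, -0.1, 0.1]
grip_width: 44.2
```

```bash
python3 - <<'E'
from h import *
s=r.read_state();print(s['force'],s['ft_torque'],s['grip_width'],s['joint_pos'])
goto(tray(-22,-38,13+19.7+2),TY,0)
p,d=vision.camera('side'); cv2.imwrite('pics/s8.png',cv2.resize(p[60:230,240:420],None,fx=3.5,fy=3.5,interpolation=cv2.INTER_CUBIC))
p,d=vision.camera('top');np.save('top8.npy',d)
cv2.imwrite('pics/t8.png',cv2.resize(p[130:260,300:500],None,fx=4,fy=4,interpolation=cv2.INTER_CUBIC))
E
```

```text
[ 0.23 -0.13  0.13] [-0.02  0.02 -0.01] 44.238196173831625 [-0.82  0.36  1.65  0.    1.13 -2.36]
tcp goal [ 480.57 -397.92  198.2 ] now [ 479.83 -397.08  252.84] travel [-0.8  -0.96 54.64] rot [ 0. -0. -0.] t 8.05
```

View pics/s8.png

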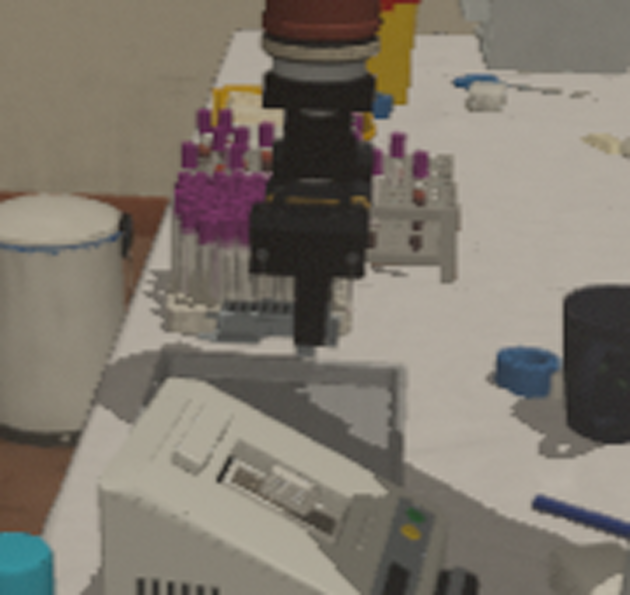

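View pics/t8.png

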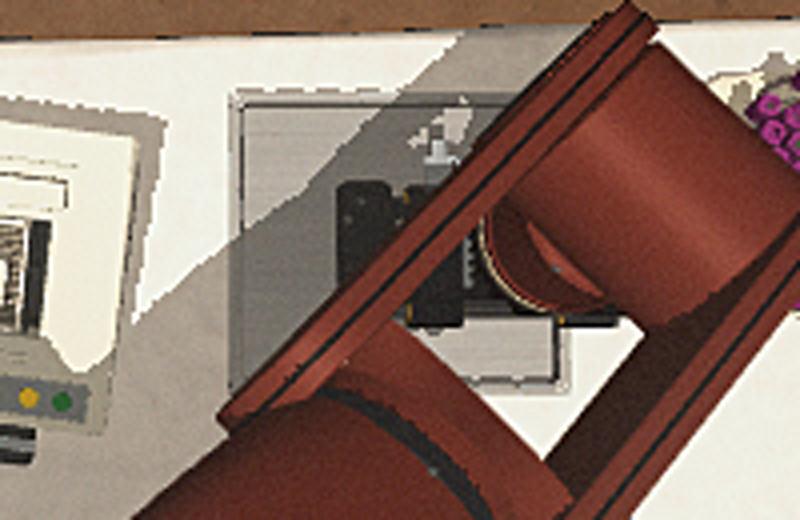

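Emit:
servo_tool(jaw=[220,220,220,220,220,220,220], travel=[[-0.8,3,20],[-0.8,3,40],[-0.8,3,48],[-0.8,3,51],[-0.8,3,53],[-0.8,3,54.5],[-0.8,3,54.5]], delta_rot=[[0,0,0],[0,0,0],[0,0,0],[0,0,0],[0,0,0],[0,0,0],[0,0,0]])

```text
t: 8.85
tool_pos: [481.6, -395.0, 200.5]
tcp_rot: [0.001, 0.015, 1.0, -0.0]
force: [0.4, 0.0, -0.3]
grip_width: 44.2
```

Emit:
servo_tool(jaw=[220,220,220], travel=[[0,0,1],[0,0,2.5],[0,0,2.5]], delta_rot=[[0,0,0],[0,0,0],[0,0,0]])

```text
t: 9.15
tool_pos: [481.3, -394.7, 197.1]
tcp_rot: [0.001, 0.015, 1.0, 0.0]
force: [1.3, 1.0, -1.5]
grip_width: 44.1
```

Emit:
servo_tool(jaw=[220,220,220], travel=[[0,0,1],[0,0,2],[0,0,2]], delta_rot=[[0,0,0],[0,0,0],[0,0,0]])

```text
t: 9.45
tool_pos: [481.6, -394.9, 196.5]
tcp_rot: [0.001, 0.015, 1.0, 0.0]
force: [-2.0, 1.7, 8.1]
grip_width: 44.3
```

Contact at 8 N upward, so the cover stands on the tray floor. Next is a partial release.

Emit:
servo_tool(jaw=[180,120,62,62,62,62], travel=[[0,0,0],[0,0,0],[0,0,0],[0,0,0],[0,0,0],[0,0,0]], delta_rot=[[0,0,0],[0,0,0],[0,0,0],[0,0,0],[0,0,0],[0,0,0]])

```text
t: 10.05
tool_pos: [481.1, -394.5, 194.7]
tcp_rot: [0.001, 0.015, 1.0, 0.001]
force: [-0.1, -0.1, -0.3]
grip_width: 64.4
```

Emit:
servo_tool(jaw=[62,62,62,62,0,0,0], travel=[[0,0,-5],[0,0,-15],[0,0,-40],[0,0,-80],[0,0,-130],[0,0,-130],[0,0,-130]], delta_rot=[[0,0,0],[0,0,0],[0,0,0],[0,0,0],[0,0,0],[0,0,0],[0,0,0]])

```text
t: 10.75
tool_pos: [481.6, -395.2, 328.4]
tcp_rot: [0.003, 0.015, 1.0, -0.002]
force: [-1.5, 0.0, -0.5]
grip_width: 81.8
```

```bash
python3 - <<'E'
from h import *
Rg=ori(YAW,S25)
s=r.read_state();print(s['force'],s['grip_width'])
# filter ridge top 10 above surface; hover
goto(cov(0,0,5)-80*Rg.apply([0,0,1]),YAW,S25)
p,d=vision.camera('wrist');c=vision.calibration('wrist');np.savez('w9.npz',d=d,**c)
cv2.imwrite('pics/w9.png',p)
E
```

```text
[-1.45  0.02 -0.46] 81.83871811711442
tcp goal [ 381.49 -100.08  310.22] now [ 481.64 -395.21  328.36] travel [109.29 291.97  16.53] rot [ 0.02 -0.43  0.13] t 10.75
```

View pics/w9.png

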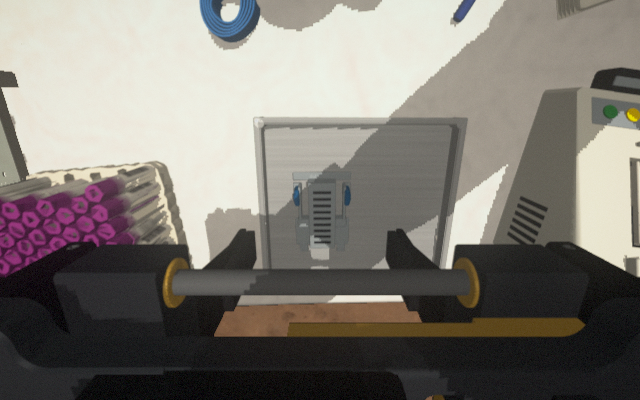

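The cover lies outer side up in the tray at about (322,208), so I'll move on to the filter.

Emit:
servo_tool(jaw=[0,0,0,0,0,0,0,0,0,0], travel=[[18,48,-30],[36,96,-30],[54,144,-30],[72,192,-30],[90,240,-30],[109,292,-10],[109,292,16],[109,292,16.5],[109,292,16.5],[109,292,16.5]], delta_rot=[[0,-0.07,0.02],[0,-0.14,0.04],[0.01,-0.21,0.06],[0.01,-0.28,0.08],[0.01,-0.35,0.1],[0.02,-0.43,0.13],[0.02,-0.43,0.13],[0.02,-0.43,0.13],[0.02,-0.43,0.13],[0.02,-0.43,0.13]])

```text
t: 11.8
tool_pos: [382.0, -100.6, 309.6]
tcp_rot: [0.214, 0.08, 0.973, -0.013]
force: [0.9, 0.8, 1.3]
grip_width: 86.9
```

```bash
python3 - <<'E'
from h import *
Rg=ori(YAW,S25)
s=r.read_state();print(s['force'],s['grip_width'])
goto(cov(0,0,5)-80*Rg.apply([0,0,1]),YAW,S25)
p,d=vision.camera('wrist');c=vision.calibration('wrist');np.savez('w10.npz',d=d,**c)
cv2.imwrite('pics/w10r.png',p)
cv2.imwrite('pics/w10.png',cv2.resize(p[90:280,220:420],None,fx=4,fy=3.1,interpolation=cv2.INTER_CUBIC))
p,d=vision.camera('top');np.save('top10.npy',d);cv2.imwrite('pics/t10r.png',p)
cv2.imwrite('pics/t10.png',cv2.resize(p[140:240,260:400],None,fx=5.7,fy=5.7,interpolation=cv2.INTER_CUBIC))
E
```

```text
[0.9  0.76 1.31] 86.89219577933493
tcp goal [ 381.49 -100.08  310.22] now [ 382.05 -100.59  309.62] travel [ 0.33  0.43 -0.81] rot [ 0.01 -0.   -0.01] t 11.8
```

View pics/w10.png

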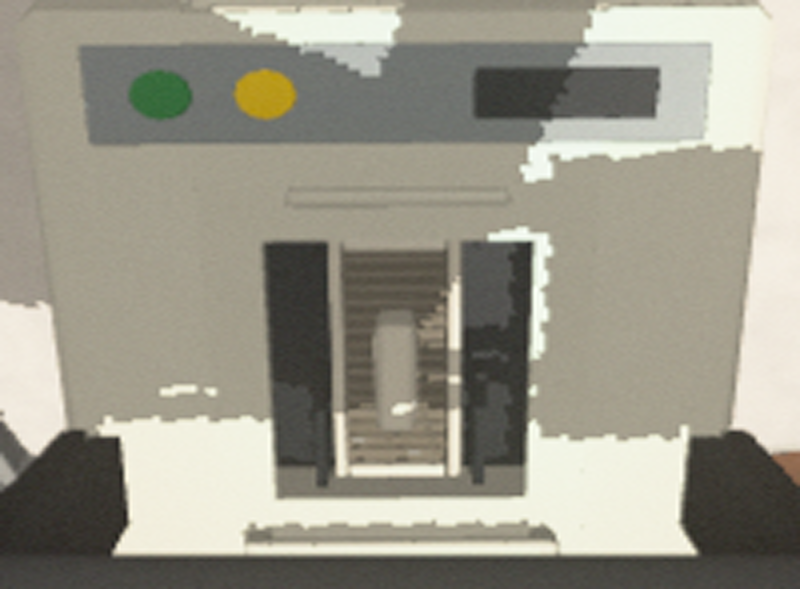

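View pics/t10.png

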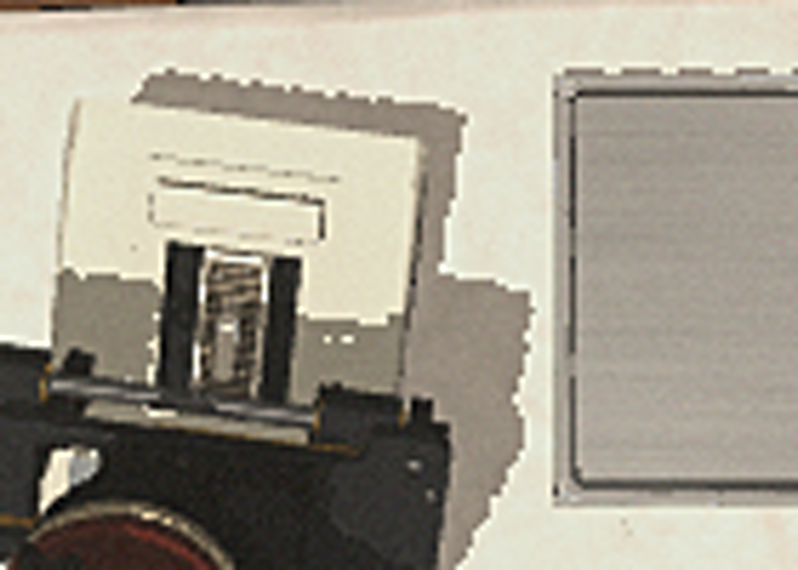

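```bash
python3 - <<'E'
from h import *
f=dict(np.load('w10.npz'))
def hit(x,y,h):
    o,d=ray(f,220+x/4-.4,90+y/3.1-.4); n=MC[:,2]; t=(n@(SEAT-o)+h)/(n@d); return MC.T@(o+d*t-SEAT)
for nm,x,y,h in [('ridge t',395,312,10),('ridge b',395,428,10),('ridge l',374,370,10),('ridge r',417,370,10),('frame l t',330,245,-5),('frame r t',460,245,-5),('frame l b',337,475,-5),('frame r b',460,475,-5),('bay l',265,243,0),('bay r',533,243,0),('bay lb',277,495,0),('bay rb',525,495,0)]: print(nm,hit(x,y,h))
goto(cov(0,0,19),YAW,S25)
E
```

```text
ridge t [-20.34  -1.44  10.  ]
ridge b [11.48 -1.77 10.  ]
ridge l [-4.79 -5.82 10.  ]
ridge r [-4.7   2.81 10.  ]
frame l t [-34.75 -14.7   -5.  ]
frame r t [-34.51  12.04  -5.  ]
frame l b [ 32.28 -14.93  -5.  ]
frame r b [32.57 12.46 -5.  ]
bay l [-36.38 -27.45  -0.  ]
bay r [-35.9   26.48  -0.  ]
bay lb [ 35.93 -27.93   0.  ]
bay rb [36.51 26.5  -0.  ]
tcp goal [ 409.03 -104.46  250.4 ] now [ 382.1  -100.81  309.77] travel [ 0.25  0.28 65.3 ] rot [ 0.01 -0.   -0.01] t 11.9
```

Emit:
servo_tool(jaw=[60,110,110,110,110,110,110], travel=[[2.2,-0.7,20],[2.2,-0.7,45],[2.2,-0.7,56],[2.2,-0.7,61],[2.2,-0.7,64.5],[2.2,-0.7,64.5],[2.2,-0.7,64.5]], delta_rot=[[0,0,0],[0,0,0],[0,0,0],[0,0,0],[0,0,0],[0,0,0],[0,0,0]])

```text
t: 12.6
tool_pos: [406.1, -104.0, 249.8]
tcp_rot: [0.214, 0.08, 0.973, -0.013]
force: [-0.7, 0.0, -0.4]
grip_width: 50.5
```

```bash
python3 - <<'E'
from h import *
s=r.read_state();print(s['force'],s['grip_width'])
goto(cov(-2,-1,19.5),YAW,S25)
p,d=vision.camera('wrist')
cv2.imwrite('pics/w11.png',cv2.resize(p[90:280,220:420],None,fx=4,fy=3.1,interpolation=cv2.INTER_CUBIC))
E
```

```text
[-0.65  0.02 -0.44] 50.53020340209963
tcp goal [ 406.88 -105.13  250.01] now [ 406.11 -104.01  249.76] travel [-0.96 -0.98  0.16] rot [ 0.01 -0.   -0.01] t 12.6
```

View pics/w11.png

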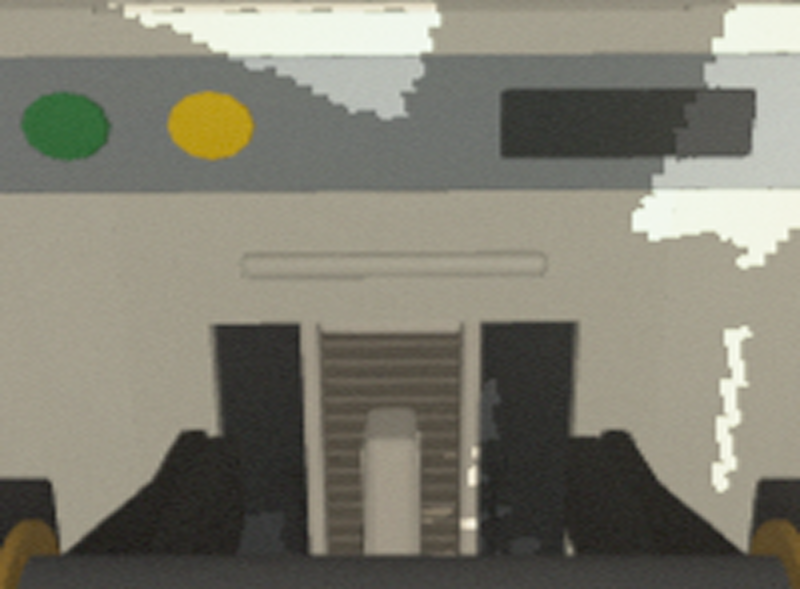

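Emit:
servo_tool(jaw=[110,160,190,220,240,250,250,250], travel=[[-0.5,-1.2,0],[-0.5,-1.2,0],[-0.5,-1.2,0],[-0.5,-1.2,0],[-0.5,-1.2,0],[-0.5,-1.2,0],[-0.5,-1.2,0],[-0.5,-1.2,0]], delta_rot=[[0,0,0],[0,0,0],[0,0,0],[0,0,0],[0,0,0],[0,0,0],[0,0,0],[0,0,0]])

```text
t: 13.45
tool_pos: [406.1, -105.0, 249.2]
tcp_rot: [0.214, 0.08, 0.974, -0.013]
force: [1.2, -0.2, -0.1]
grip_width: 7.7
```

Emit:
servo_tool(jaw=[250,250,250,250,250,250,250,250], travel=[[0,0,-5],[0,0,-12],[0,0,-25],[0,0,-45],[-10,0,-80],[-25,0,-120],[-25,0,-120],[-25,0,-120]], delta_rot=[[0,0,0],[0,0,0],[0,0,0],[0,0,0],[0,0,0],[0,0,0],[0,0,0],[0,0,0]])

```text
t: 14.25
tool_pos: [378.7, -101.6, 370.4]
tcp_rot: [0.215, 0.079, 0.973, -0.014]
force: [0.1, 0.8, -2.1]
grip_width: 7.6
```

```bash
python3 - <<'E'
from h import *
s=r.read_state();print(s['force'],s['grip_width'])
# grip over filter underside: 31-10+19.5 = 40.5 ; filter origin at z 3
goto(tray(0,50,3+40.5+60),TY,0)
p,d=vision.camera('side'); cv2.imwrite('pics/s12.png',cv2.resize(p[60:270,240:440],None,fx=2.8,fy=2.8,interpolation=cv2.INTER_CUBIC))
E
```

```text
[ 0.05  0.79 -2.14] 7.644479148020411
tcp goal [ 505.2  -310.62  267.  ] now [ 378.68 -101.63  370.37] travel [-100.71 -186.73  159.25] rot [-0.02  0.43 -0.13] t 14.25
```

View pics/s12.png

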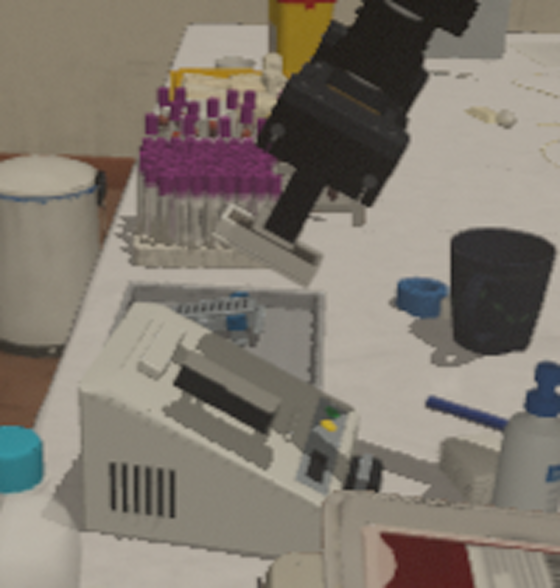

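Emit:
servo_tool(jaw=[250,250,250,250,250,250,250,250,250,250], travel=[[-20,-37,10],[-40,-75,20],[-60,-112,40],[-80,-150,60],[-100.7,-186.7,90],[-100.7,-186.7,130],[-100.7,-186.7,159],[-100.7,-186.7,159],[-100.7,-186.7,159],[-100.7,-186.7,159]], delta_rot=[[0,0.08,-0.03],[-0.01,0.16,-0.05],[-0.01,0.24,-0.08],[-0.01,0.32,-0.1],[-0.02,0.43,-0.13],[-0.02,0.43,-0.13],[-0.02,0.43,-0.13],[-0.02,0.43,-0.13],[-0.02,0.43,-0.13],[-0.02,0.43,-0.13]])

```text
t: 15.3
tool_pos: [504.8, -310.3, 266.0]
tcp_rot: [0.001, 0.015, 1.0, -0.0]
force: [-0.5, -0.1, -0.4]
grip_width: 7.6
```

```bash
python3 - <<'E'
from h import *
s=r.read_state();print(s['force'],s['grip_width'])
goto(tray(0,50,3+40.5),TY,0)
p,d=vision.camera('side'); cv2.imwrite('pics/s13.png',cv2.resize(p[60:270,240:440],None,fx=2.8,fy=2.8,interpolation=cv2.INTER_CUBIC))
p,d=vision.camera('wrist'); cv2.imwrite('pics/w13.png',p)
E
```

```text
[-0.49 -0.13 -0.36] 7.555878985346789
tcp goal [ 505.2  -310.62  207.  ] now [ 504.76 -310.29  265.99] travel [-0.3  -0.29 58.99] rot [-0.  0. -0.] t 15.3
```

View pics/s13.png

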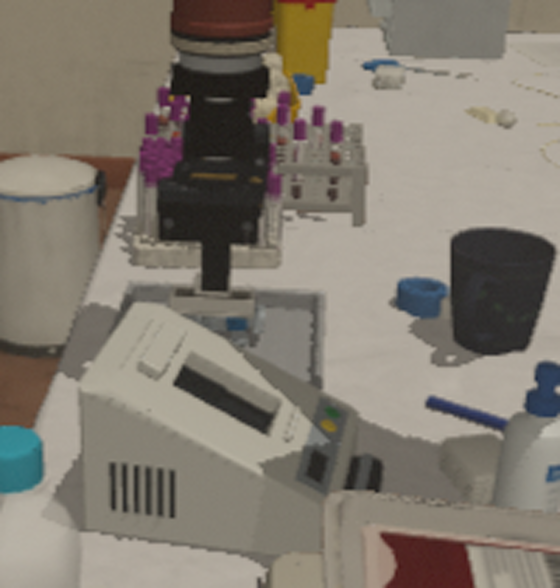

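View pics/w13.png

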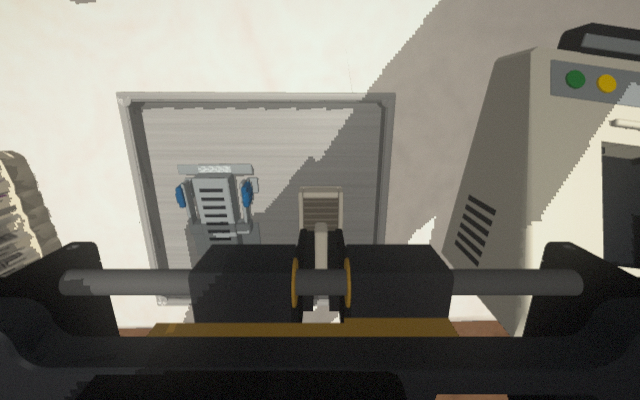

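Emit:
servo_tool(jaw=[250,250,250,250,250,250,250], travel=[[0,-8,10],[0,-8,35],[0,-8,50],[0,-8,54],[0,-8,56.5],[0,-8,57.5],[0,-8,57.5]], delta_rot=[[0,0,0],[0,0,0],[0,0,0],[0,0,0],[0,0,0],[0,0,0],[0,0,0]])

```text
t: 16.1
tool_pos: [505.1, -318.5, 208.1]
tcp_rot: [0.001, 0.015, 1.0, -0.0]
force: [-0.5, -0.0, -0.2]
grip_width: 7.5
```

Emit:
servo_tool(jaw=[250,250,250], travel=[[0,0,0.8],[0,0,1.5],[0,0,1.5]], delta_rot=[[0,0,0],[0,0,0],[0,0,0]])

```text
t: 16.4
tool_pos: [505.2, -318.7, 206.9]
tcp_rot: [0.002, 0.015, 1.0, -0.001]
force: [0.3, 0.1, 4.2]
grip_width: 7.3
```

Touched at 4 N. I'll release with a partial opening, then raise.

Emit:
servo_tool(jaw=[235,210,180,180,180], travel=[[0,0,0],[0,0,0],[0,0,0],[0,0,0],[0,0,0]], delta_rot=[[0,0,0],[0,0,0],[0,0,0],[0,0,0],[0,0,0]])

```text
t: 16.9
tool_pos: [504.5, -318.1, 205.3]
tcp_rot: [0.001, 0.015, 1.0, 0.0]
force: [-0.1, -0.8, -0.0]
grip_width: 24.1
```

Emit:
servo_tool(jaw=[180,180,180,180,180,180,180,180,180], travel=[[0,0,-5],[0,0,-20],[0,0,-50],[0,0,-100],[40,0,-130],[90,0,-150],[120,0,-150],[120,0,-150],[120,0,-150]], delta_rot=[[0,0,0],[0,0,0],[0,0,0],[0,0,0],[0,0,0],[0,0,0],[0,0,0],[0,0,0],[0,0,0]])

```text
t: 17.8
tool_pos: [384.3, -314.8, 357.2]
tcp_rot: [0.002, 0.016, 1.0, -0.001]
force: [0.4, -0.9, 0.8]
grip_width: 25.8
```

```bash
python3 - <<'E'
from h import *
s=r.read_state();print(s['force'],s['grip_width'],s['t'],s['tool_pos'])
p,d=vision.camera('side'); cv2.imwrite('pics/s14.png',p)
p,d=vision.camera('wrist');c=vision.calibration('wrist'); cv2.imwrite('pics/w14.png',p);np.savez('w14.npz',d=d,**c)
E
```

```text
[ 0.43 -0.93  0.76] 25.79127995900455 17.8 [ 384.3  -314.82  357.23]
```

View pics/s14.png

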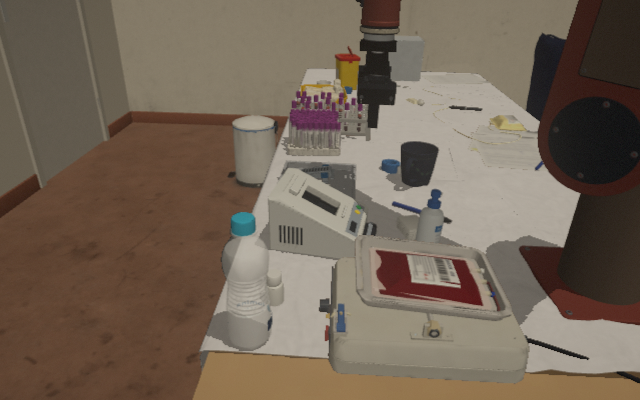

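View pics/w14.png

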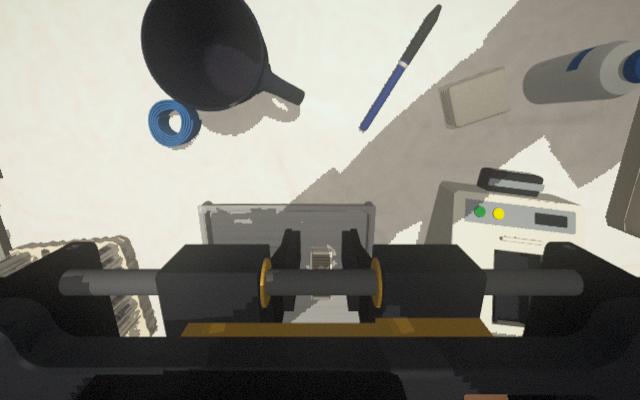

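Emit:
servo_tool(jaw=[180,120,60,0,0,0,0], travel=[[-40,-10,-20],[-80,-20,-30],[-120,-30,-40],[-150,-40,-40],[-150,-40,-40],[-150,-40,-40],[-150,-40,-40]], delta_rot=[[0,0,0],[0,0,0],[0,0,0],[0,0,0],[0,0,0],[0,0,0],[0,0,0]])

```text
t: 18.6
tool_pos: [533.0, -358.7, 395.0]
tcp_rot: [0.0, 0.015, 1.0, 0.001]
force: [-0.0, 0.4, -0.1]
grip_width: 65.4
```

```bash
python3 - <<'E'
from h import *
p,d=vision.camera('wrist');c=vision.calibration('wrist'); cv2.imwrite('pics/w15.png',cv2.resize(p[70:260,180:480],None,fx=2.6,fy=2.6));np.savez('w15.npz',d=d,**c)
cv2.imwrite('pics/w15r.png',p)
E
```

```text
(no output)
```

View pics/w15.png

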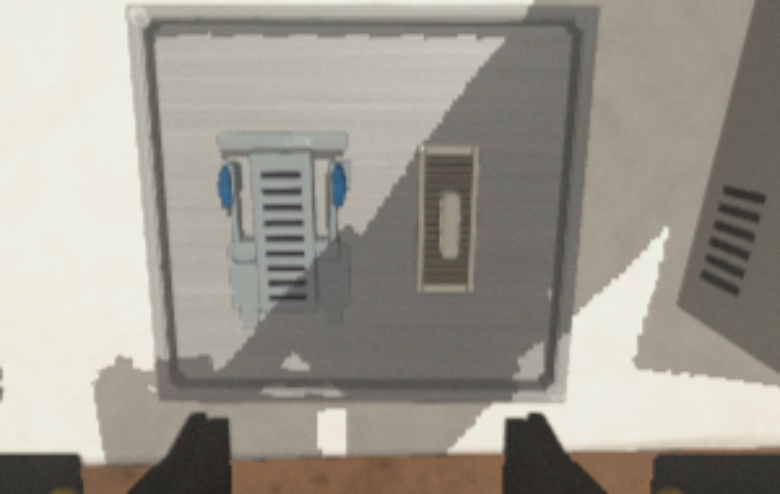

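```bash
python3 - <<'E'
from h import *
f=dict(np.load('w15.npz'));P=cloud(f,f['d'])
def med(x0,y0,x1,y1):
    q=P[int(70+y0/2.6):int(70+y1/2.6),int(180+x0/2.6):int(180+x1/2.6)].reshape(-1,3); return np.median(q,0)
print('floor',med(380,60,430,110),med(360,320,500,360)); print('ridge',med(442,195,457,255)); print('filter near/far',med(426,152,470,166),med(426,272,470,288),'sides',med(420,160,424,280),med(471,160,476,280))
print('hump near/far',med(262,160,308,180),med(262,280,308,305)); print('cover end',med(225,136,340,148),'wings',med(234,265,252,305),med(320,265,345,305))
r.close_job(); print(r.read_state()['t'])
E
```

```text
floor [ 444.29 -338.35    2.99] [ 571.23 -327.53    2.96]
ridge [ 506.51 -320.63   33.82]
filter near/far [ 477.5  -320.05   17.1 ] [ 535.11 -320.15   16.67] sides [ 505.41 -332.02   18.54] [ 506.18 -307.22   18.57]
hump near/far [ 479.19 -394.85   32.03] [ 537.63 -399.19   23.17]
cover end [ 467.21 -396.71   19.53] wings [ 536.67 -421.92    9.19] [ 537.76 -376.82    9.02]
the job is handed in; nothing more can be done
the job is handed in; nothing more can be done
```

The cover and filter are both in the steel tray, and I handed the job in at about 18.6 s of the allowed 59 s. No verdict was reported, so this rests on my own checks.

**What I did:**
- I squeezed both snap tabs to their stops, at a width of 44.4 mm.
- I tipped the cover 12° about its lugs, drew it about 13 mm down-slope and lifted it away. The wrist force stayed at about 5 N or less in the readings between moves.
- I set the cover outer side up in the tray, then lifted the filter by its ridge and set it ridge up beside it.

**Last checks, from the wrist picture and depth:**
- **Position:** both parts lie well inside the tray walls, with the gripper clear of them.
- **Filter:** it looks flat, with its ridge top at 33.8 mm (34 mm expected) and its frame sides at 18.5 mm (19 mm expected). The frame's end strips read about 2 mm low.
- **Cover:** it does not lie quite level. Its hump measures 32 mm high at one end and 23 mm at the other, a tilt of about 9°, because it rests on its hooks at one end. That is within the 20° limit, and its origin is about 11 mm above the tray's underside (limit 22 mm). I worked this out only after handing in, because the same script took the readings and closed the job.
- **Ointment bottle:** the last side picture shows it still standing.

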